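Restock the touch-release till with a roll of coins

ROBOT

A 7-joint arm with a two-finger parallel gripper is mounted at the origin on a cart in front of the work surface, level with it; the furniture and walls round the work are solid. World frame = base frame: x ahead of the robot, y to its left, z up, the work surface at z = 0. Lengths are in m, angles in rad, forces in N, time in s.
With the tool pointing down it reaches from about 0.4 to 0.9 m from the base axis. Payload 5.6 kg.
Tool frame: the origin (TCP) lies at the very end of the fingers, on their centre line; the grasp point (between the pads) lies 19 mm behind it; x points along the fingers, z is the direction in which the jaws open and shut, and the axes are right-handed (so a half turn about x gives the same grasp; the last joint's range is limited). The gripper opens to 92 mm and grips with 3 to 60 N. Pads are 20 mm wide; open, the fingers measure 128 mm over their backs; the gripper's body (75 mm by 189 mm) begins 69 mm behind the grasp point.
Start: joints at [-1.146, 0.468, -0.012, 1.603, 0.006, 1.071, -0.056], TCP at [0.293, 0.58, 0.215] pointing down, gripper open.
Joint ranges: [-2.53, 2.53], [-0.31, 2.02], [-1.57, 1.55], [0.28, 2.44], [-1.29, 4.43], [0.15, 1.84], [-2.92, 2.92]. Speed limits (rad/s): [2.57, 2.57, 3.14, 3.14, 3.14, 3.14, 3.14].

INTERFACE

Orientations are given as a rotation vector (axis times angle).
In Python, from plant import r gives the robot as it stands. The module is installed in compiled form; this text tells all that it offers.
- The arm moves only by the tool carry_out, never from a script. Its argument "steps" is a list of rows, each an object with "translation": the shift along the tool's x, y, z in mm, a list of three; "roll": the turn about the tool's x in degrees. In form: [{"translation": [tx, ty, tz], "roll": roll}, ...]. A call has 1 to 5 rows; each row shifts and turns the pose as measured when the row begins, along the tool's axes as they then stand; what a row does not reach is not made up. A row lasts 1/10 s, in which the tool goes at most 50 mm and 8.59 degrees, less where a joint would pass 70% of its speed; a pose out of reach is approached as far as the arm can. A call with a gripper value outside its range is refused whole. "claw" is the gripper's target within -1 to 1 (shut at 1, half-way at 0, fully open at -1), set as the call begins (left out, the last holds). The fingers move at their own pace and stop on an object; "force" is the grip in N (left out, the last holds). Time passes only in rows, so rows that do not move let the fingers close. It gives the time, the measured TCP pose, the force and the opening at its end, in the units of the state.
- r.sense(): the state, without advancing time (a new reading comes with each control period).
- r.capture(name): name is "side" or "top"; returns a dict with "frame" (384x512x3 uint8, red, green, blue), "fx", "fy", "cx", "cy" (pixels), "view" (4x4, takes a point from world to camera coordinates). Camera axes: x right, y down, z forward; pixel columns grow to the right and rows downward; lengths in m; the calibration is good to about 2 mm. A picture is of the moment at which its call begins. There is no depth.
- r.sign_off(): hands the job in, once; it reports no verdict.
The state is a dict: "time_s": time; "q": joint angles; "qvel": joint speeds; "joint_efforts": joint torques, N m; "tcp_pos": TCP position; "orientation": TCP orientation; "force": force on the tool from outside, world axes, zero at the start; "wrist_torque": the same for the moment, N m; "gripper_width": finger opening in m.
Only numpy, scipy, OpenCV 4.12 (cv2) and the standard library are available. Lean on these libraries where they do the work, as an engineer would, in place of code of your own. Each camera call takes 0.05 s, during which the arm holds its last target.

TASK

Press the front of the shut cash drawer until its touch latch lets go and it springs open, stand the loose roll of coins upright in the empty well of the drawer, then push the drawer shut until it latches again and stays shut by itself. Touch the till slowly and feel for the latch, never pressing with more than 13 N, and leave the honey jar, the rubber stamp and the roll of tape where they are.

Things in the scene. Friction and masses are not known exactly. Their poses are not given: they have to be found in the camera images.
- till: Compact cash drawer unit fixed to the worktop: light grey sheet-steel housing, 240 mm deep (x), 270 wide (y), top 94 mm above the worktop, a dark drawer front across its near side. Origin: under the housing's centre, on the worktop; x points from front to back (the way the drawer is pushed in), y to the left, z up. A press of more than 13 N on housing or drawer counts as damage.
- till_drawer (a joint): How far the drawer stands out of the housing (m, along the till's -x): 0 = latched shut (rests within 1 mm), 0.110 = sprung fully open, at its stop; negative = pressed in beyond shut. A spring pushes it out, 4 N when shut, 2 N when open. Push-push touch latch: each press that reaches the latch's firm stop switches it, from shut to open (springs out in about 1 s) or from open to shut.
- drawer_front (a point): Point on the flat face of the drawer's front (278 mm wide, 6 to 96 mm above the worktop), mid-width, 58 mm up, 144 mm before the till's origin when latched; axes as the till's. Press here. The latch's stop lies 5 to 18 mm beyond shut, unknown, other for opening than for shutting; short of it nothing switches. Pressing slowly takes 4 to 6 N, at the stop 10 N more for each mm. Let go at once there.
- empty_well (a point): Floor centre of the empty coin-roll well in the drawer, 22 mm above the worktop, moving with the drawer: 50 mm behind the front's face, 35 mm right of the middle; under the housing when shut. Square grey well, 36 mm inside, walls 16 mm high (top 38 mm above the worktop), chamfered mouth. A like well 120 mm to its left already holds a copper-coloured roll. Axes as the till's.
- coin_roll_mid (a point): The loose roll of coins: yellow-brown paper cylinder, 27.5 mm across, 56 mm tall, about 0.2 kg, standing on the worktop to the right or left of the till. Point on its axis, half-way up (28 mm above its foot). Hold it by its upper half, since the well's walls surround its lowest 16 mm. Seated in the well, this point is 50 mm above the worktop.
- coin_roll: The same roll of coins; origin at the centre of its foot, z along its axis.
- honey_jar: Honey jar with a grey lid, 66 mm across, 102 mm tall, origin under its centre; a bystander, stands on the side of the till where the roll does not.
- rubber_stamp: Wooden rubber stamp, 29 x 60 mm, 75 mm tall, origin under its centre; a bystander in front, to the right.
- tape_roll: Roll of brown packing tape lying flat, 96 mm across, 48 mm tall, origin under its centre; a bystander in front, to the left.
Things that resemble listed ones, but are neither listed nor needed, are in the scene too. Several things look just like the coin_roll: the one meant starts farthest to the robot's right.

How it is judged:
On the way, in this order (a step that is already met when the one before it is completed fails the run):
1. the drawer has been released and has sprung open (value of joint till_drawer above 0.09 m), for 0.2 s.
2. the roll of coins stands in the empty well of the open drawer and has been let go (value of joint till_drawer above 0.06 m and horizontal distance between coin_roll_mid and empty_well below 0.009 m and z of coin_roll_mid in the frame of empty_well below 0.032 m and angle between coin_roll's own z axis and vertical below 0.15 rad and contact force between the fingers and coin_roll below 0.1 N), for 0.2 s.
At the end, for the whole second after the job is handed in: The drawer is latched shut and at rest (within 3 mm of its latched position) with nothing holding it, and the roll of coins stands upright (within 0.15 rad) on the floor of the well that was empty, its axis within 9 mm of the well's centre (value of joint till_drawer between -0.003 and 0.003 m and velocity of joint till_drawer between -0.01 and 0.01 m/s and horizontal distance between coin_roll_mid and empty_well below 0.009 m and z of coin_roll_mid in the frame of empty_well below 0.032 m and angle between coin_roll's own z axis and vertical below 0.15 rad and linear speed of coin_roll below 0.02 m/s); the robot touches nothing.
It fails at once if the till or its drawer is pressed with more than 13 N (contact force between any of the fingers, the arm and till above 13 N).
It fails at once if the honey jar, the rubber stamp or the roll of tape is moved by more than 25 mm (distance of any of honey_jar, rubber_stamp, tape_roll from where it was at the start of the episode above 0.025 m).
It also fails if it takes over 72 s, if anything falls off the work surface, if the arm or the gripper's body presses on something with over 40 N, if the wrist force passes 120 N, or if a joint passes its speed limit or range.

## Working session

There is one attempt and no reset: what is moved stays moved. The work goes in short steps, Python scripts to look and compute and a tool call to move; the robot and the scene stay as the last step left them, time stands still between calls to the robot, and variables do not carry over. Pictures are saved under pics/ and viewed, and the job is handed in when it is done.

Besides the shell and the picture viewer there is one more tool, called after "Emit:" by a JSON object that holds its "name" and its "arguments", one argument or row to a line. carry_out: Moves the arm, as the interface text tells. Its arguments: {"type":"object","properties":{"steps":{"type":"array"},"claw":{"type":"number"},"force":{"type":"number"}},"required":["steps"]}

```bash
mkdir -p pics; cat > h.py <<'E'
import numpy as np,cv2
from plant import r
from scipy.spatial.transform import Rotation as R
def snap(n,f):
    c=r.capture(n); cv2.imwrite(f'pics/{f}.png',c['frame'][:,:,::-1]); 
    np.savez(f'pics/{f}.npz',**c); return c
def ray(c,u,v):
    V=np.array(c['view']);d=np.array([(u-c['cx'])/c['fx'],(v-c['cy'])/c['fy'],1.]);
    Rm=V[:3,:3];return -Rm.T@V[:3,3],Rm.T@d
def onz(c,u,v,z):
    o,d=ray(c,u,v);return o+d*(z-o[2])/d[2]
def proj(c,p):
    V=np.array(c['view']);q=V[:3,:3]@np.array(p)+V[:3,3];return [float(c['fx']*q[0]/q[2]+c['cx']),float(c['fy']*q[1]/q[2]+c['cy'])]
def two(c1,p1,c2,p2):
    o1,d1=ray(c1,*p1);o2,d2=ray(c2,*p2);A=np.stack([d1,-d2],1);s=np.linalg.lstsq(A,o2-o1,rcond=None)[0]
    a=o1+s[0]*d1;b=o2+s[1]*d2;return (a+b)/2,np.linalg.norm(a-b)
def load(f): return {k:v for k,v in np.load(f'pics/{f}.npz').items()}
E
python3 - <<'E'
from h import *
s=r.sense();print(s);print(R.from_rotvec(s['orientation']).as_matrix().round(3))
for n in('side','top'):
    c=snap(n,n+'0');print(n,c['fx'],c['cx'],c['cy'],c['view'].round(3) if hasattr(c['view'],'round') else c['view'])
E
```

```text
{'time_s': 0.0, 'q': array([-1.14599115,  0.4683669 , -0.01157038,  1.60359667,  0.00598042,
        1.0714058 , -0.05628539]), 'qvel': array([ 0.00018299,  0.00049652, -0.0010925 , -0.00152493, -0.00018713,
        0.00071854, -0.00199019]), 'joint_efforts': array([-7.10142149e-05, -5.20570529e+01, -1.22335876e-02, -2.43763018e+01,
       -5.66361460e-02,  1.71660399e-02,  1.37963452e-04]), 'tcp_pos': array([0.29292065, 0.57961507, 0.21365816]), 'orientation': array([-0.85903823,  1.39638581,  0.85737912]), 'force': array([ 0.10630781,  0.63081599, -0.01905127]), 'wrist_torque': array([-0.03325412,  0.05169783,  0.02392712]), 'gripper_width': 0.09204535691875235}
[[-0.001 -0.893  0.451]
 [-0.002  0.451  0.893]
 [-1.    -0.    -0.002]]
side 480.5099319851996 254.85467290230588 190.8745974300808 [[-0.935 -0.355 -0.011  0.517]
 [-0.12   0.346 -0.931  0.133]
 [ 0.335 -0.868 -0.366  1.245]
 [ 0.     0.     0.     1.   ]]
top 455.5301256221133 257.106046592419 197.91132561195212 [[ 0.013 -1.     0.009 -0.002]
 [-0.987 -0.014 -0.159  0.55 ]
 [ 0.159 -0.007 -0.987  1.337]
 [ 0.     0.     0.     1.   ]]
```

View pics/side0.png

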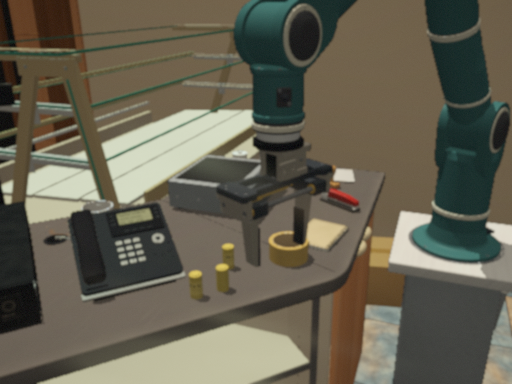

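View pics/top0.png

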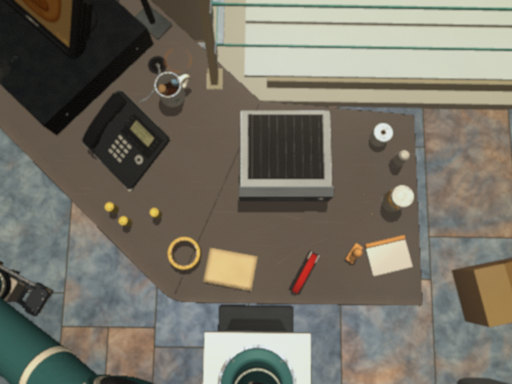

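```bash
python3 - <<'E'
from h import *
t=load('top0');s=load('side0')
hsv=cv2.cvtColor(t['frame'],cv2.COLOR_RGB2HSV);print(hsv[212,155],hsv[207,110],hsv[221,124])
m=cv2.inRange(hsv,(15,120,90),(35,255,255))
n,l,st,ce=cv2.connectedComponentsWithStats(m)
for i in range(1,n):
    if st[i,4]>15: print('top',st[i],ce[i].round(1),onz(t,*ce[i],.056).round(3))
hs=cv2.cvtColor(s['frame'],cv2.COLOR_RGB2HSV)
m=cv2.inRange(hs,(15,120,90),(35,255,255))
n,l,st,ce=cv2.connectedComponentsWithStats(m)
for i in range(1,n):
    if st[i,4]>30: print('side',st[i],ce[i].round(1))
for p in ((155,212),(110,207),(124,221)):
    w=onz(t,*p,.056);print(p,w.round(3),proj(s,w))
print('tcp',proj(t,[.293,.58,.214]),proj(s,[.293,.58,.214]))
f=t['frame'][:,:,::-1]
a=cv2.resize(f[95:215,225:345],None,fx=5,fy=5,interpolation=3)
cv2.imwrite('pics/c1.png',a)
b=cv2.resize(f[185:245,90:190],None,fx=4,fy=4,interpolation=3)
d=cv2.resize(s['frame'][220:310,160:320,::-1],None,fx=4,fy=4,interpolation=3)
b=cv2.copyMakeBorder(b,0,0,0,d.shape[1]-b.shape[1],0);cv2.imwrite('pics/c2.png',np.vstack([b,d]))
E
```

```text
[ 24 154 225] [ 23 156 223] [ 24 155 226]
top [ 17   0  54  45 559] [58.9 21.8] [1.109 0.646 0.056]
top [ 44   0  14  17 130] [51.9  7.5] [1.158 0.672 0.056]
top [159  84   7   9  48] [162.   88.2] [0.891 0.307 0.056]
top [388 191  10  18  42] [391.  200.7] [ 0.545 -0.397  0.056]
top [104 202  11  10  84] [109.2 206.4] [0.517 0.448 0.056]
top [149 207  11  11  83] [154.2 212. ] [0.501 0.313 0.056]
top [118 216  11  10  86] [123.1 220.4] [0.475 0.404 0.056]
top [365 235  40  13 166] [384.6 240.8] [ 0.425 -0.374  0.056]
top [167 237  34  33 383] [183.4 253.1] [0.381 0.221 0.056]
top [346 243  17  20 183] [354.6 252.3] [ 0.39  -0.284  0.056]
top [ 472  260   40   66 1949] [495.3 291.2] [ 0.282 -0.694  0.056]
side [330 179  10   8  47] [333.8 183.5]
side [269 233  39  34 770] [287.7 253.1]
side [ 367  236   37   68 1663] [382.1 273. ]
side [216 244  18  48 514] [224.5 267.4]
side [189 271  13  28 293] [195.4 283.8]
(155, 212) [0.501 0.31  0.056] [228.06720381445788, 245.4140131826453]
(110, 207) [0.515 0.445 0.056] [196.40139931409473, 272.93116406159004]
(124, 221) [0.473 0.401 0.056] [223.06504960808505, 266.20062376617585]
tcp [32.65825849013933, 283.2411604161457] [276.6318443421918, 253.22799618041427]
```

View pics/c1.png

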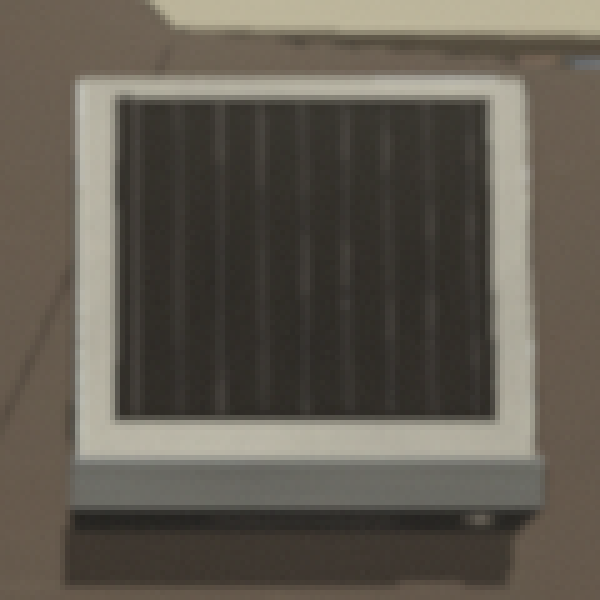

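View pics/c2.png

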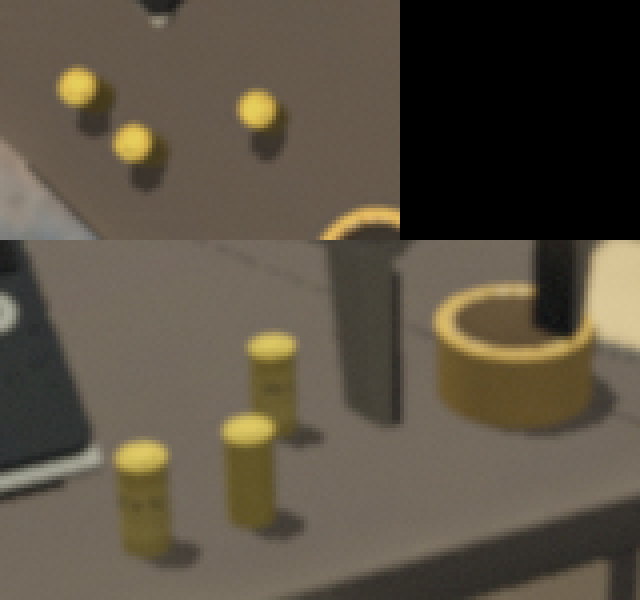

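```bash
python3 - <<'E'
from h import *
t=load('top0');s=load('side0')
q=lambda x,y:(x/5+225-.4,y/5+95-.4)
P={k:onz(t,*q(*v),z) for k,v,z in [('NL',(77,458),.094),('NR',(535,458),.094),('FL',(75,77),.094),('FR',(526,77),.094),('dL',(70,509),.096),('dR',(544,509),.096)]}
for k,v in P.items():print(k,v.round(4))
d=P['dL']-P['dR'];print('yaw',np.degrees(np.arctan2(-d[0],d[1])),np.linalg.norm(d))
d=P['NL']-P['NR'];print('yaw',np.degrees(np.arctan2(-d[0],d[1])),np.linalg.norm(d))
for a,b in(('NL','FL'),('NR','FR')):
    d=P[b]-P[a];print('yaw',np.degrees(np.arctan2(d[1],d[0])),np.linalg.norm(d))
print('front mid',(P['dL']+P['dR'])/2,'ctr',sum(P[k] for k in('NL','NR','FL','FR'))/4)
# finer mask
g=cv2.cvtColor(t['frame'],cv2.COLOR_RGB2GRAY)
m=(g>120).astype(np.uint8);m[:100]=0;m[:,:232]=0;m[:,338:]=0;m[215:]=0
n,l,st,ce=cv2.connectedComponentsWithStats(m);i=1+st[1:,4].argmax();print(st[i])
for r0 in (120,140,160,180):
    x=np.where(l[r0]==i)[0];print(r0,x.min(),x.max(),g[r0,x.min()-3:x.min()+3],g[r0,x.max()-2:x.max()+4])
for c0 in (245,265,285,305,325):
    print(c0,g[180:208,c0])
for p in ((.37,.22,0),):pass
E
```

```text
NL [0.5763 0.0567 0.094 ]
NR [ 0.5802 -0.2123  0.094 ]
FL [0.8099 0.0622 0.094 ]
FR [ 0.8142 -0.21    0.094 ]
dL [0.5456 0.0601 0.096 ]
dR [ 0.5495 -0.2169  0.096 ]
yaw 0.8095079737323628 0.2770176629765005
yaw 0.8210644280886445 0.2690444838139015
yaw 1.364712941166867 0.2336215680601649
yaw 0.56819328996442 0.23403655527177555
front mid [ 0.54756913 -0.07836368  0.096     ] ctr [ 0.69513154 -0.07586059  0.094     ]
[ 240  110   93   78 2297]
120 240 330 [ 95  95 107 151 183 183] [178 167 137 102  96  96]
140 240 330 [ 94  90  96 138 177 178] [174 170 144 103  92  94]
160 240 331 [ 95  90  94 140 178 177] [167 160 136 102  91  92]
180 240 331 [ 91  77  84 144 185 185] [174 175 153 108  91  92]
245 [178 179 181 181 180 176 155 125 106 105 107 109 108 107 108 106  84  50
  35  37  39  50  57  55  56  57  56  56]
265 [177 182 181 182 183 179 158 124 105 100 102 105 106 104 106 106  83  49
  36  39  42  51  55  57  57  56  57  56]
285 [174 178 177 177 177 175 155 124 107 103 104 105 105 103 107 106  82  51
  43  44  43  50  54  58  57  57  57  58]
305 [169 174 173 173 173 171 152 124 107 104 106 107 105 105 106 104  83  49
  38  37  41  52  55  58  58  57  56  56]
325 [171 171 171 172 173 170 150 122 105 104 106 107 106 105 106 104  83  51
  41  39  41  52  57  59  57  57  57  58]
```

```bash
cat >> h.py <<'E'
def go(p=None,yaw=None):
    s=r.sense();M=R.from_rotvec(s['orientation']).as_matrix()
    print('t',round(s['time_s'],2),'tcp',s['tcp_pos'].round(4),'f',s['force'].round(2),'w',round(s['gripper_width'],4))
    print('jaw yaw off y deg',np.degrees(np.arctan2(-M[0,2],M[1,2])).round(2),'tilt',M[:,0].round(4))
    if p is not None: print('tool mm',(M.T@(np.array(p)-s['tcp_pos'])*1000).round(1))
    if yaw is not None: print('roll needed',-(yaw-np.degrees(np.arctan2(-M[0,2],M[1,2]))))
E
python3 - <<'E'
from h import *
t=load('top0')
go([.48,-.08,.16],.9)
for p in((300,290),(315,253),(250,262),(183,253)):print(p,onz(t,*p,.01).round(3))
E
```

```text
t 0.1 tcp [0.2929 0.5797 0.2137] f [ 0.82  0.62 -0.18] w 0.0918
jaw yaw off y deg -26.81 tilt [-6.0e-04 -1.5e-03 -1.0e+00]
tool mm [  54.6 -464.5 -504.3]
roll needed -27.706608723457325
(300, 290) [ 0.277 -0.127  0.01 ]
(315, 253) [ 0.388 -0.173  0.01 ]
(250, 262) [0.358 0.025 0.01 ]
(183, 253) [0.383 0.229 0.01 ]
```

Emit:
{"name": "carry_out", "arguments": {
  "steps": [
    {"translation": [0,0,0],"roll": -7},
    {"translation": [0,0,0],"roll": -7},
    {"translation": [0,0,0],"roll": -7},
    {"translation": [0,0,0],"roll": -6.7}
  ],
  "claw": 1,
  "force": 10
}}

```text
time_s: 0.5
tcp_pos: [0.2921, 0.5785, 0.2114]
orientation: [-1.237, 1.199, 1.233]
force: [-0.5, -0.3, 0.2]
gripper_width: 0.0624
```

```bash
python3 -c "
from h import *
go([.48,-.08,.16],.9)"
```

```text
t 0.5 tcp [0.2921 0.5785 0.2114] f [-0.51 -0.34  0.21] w 0.0624
jaw yaw off y deg 1.94 tilt [-0.002  -0.0057 -1.    ]
tool mm [  54.7 -165.6 -664.1]
roll needed 1.0363628702233485
```

Emit:
{"name": "carry_out", "arguments": {
  "steps": [
    {"translation": [0,-11,-45],"roll": 0},
    {"translation": [0,-11,-45],"roll": 0},
    {"translation": [0,-11,-45],"roll": 0},
    {"translation": [0,-11,-45],"roll": 0},
    {"translation": [0,-11,-45],"roll": 0}
  ]
}}

```text
time_s: 1.0
tcp_pos: [0.3527, 0.3535, 0.2083]
orientation: [-1.246, 1.196, 1.247]
force: [0.3, 0.1, 0.2]
gripper_width: 0.0221
```

Emit:
{"name": "carry_out", "arguments": {
  "steps": [
    {"translation": [0,-11,-45],"roll": 0},
    {"translation": [0,-11,-45],"roll": 0},
    {"translation": [0,-11,-45],"roll": 0},
    {"translation": [0,-11,-45],"roll": 0},
    {"translation": [0,-11,-45],"roll": 0}
  ]
}}

```text
time_s: 1.5
tcp_pos: [0.4187, 0.1212, 0.2088]
orientation: [-1.246, 1.196, 1.248]
force: [1.4, 0.2, 0.0]
gripper_width: 0.0007
```

```bash
python3 -c "
from h import *
go([.48,-.08,.16],.9)"
```

```text
t 1.5 tcp [0.4187 0.1212 0.2088] f [1.45 0.18 0.03] w 0.0007
jaw yaw off y deg 2.81 tilt [-0.0076 -0.0066 -0.9999]
tool mm [  49.6  -51.7 -203.7]
roll needed 1.91336099183733
```

Emit:
{"name": "carry_out", "arguments": {
  "steps": [
    {"translation": [0,-12,-44],"roll": 1},
    {"translation": [0,-12,-44],"roll": 0.5},
    {"translation": [0,-12,-44],"roll": 0},
    {"translation": [0,-10,-40],"roll": 0},
    {"translation": [10,-3,-28],"roll": 0}
  ]
}}

```text
time_s: 2.0
tcp_pos: [0.475, -0.0886, 0.2007]
orientation: [-1.226, 1.209, 1.223]
force: [0.2, -0.6, -0.6]
gripper_width: 0.0005
```

```bash
python3 -c "
from h import *
go([.50,-.079,.042],.9)"
```

```text
t 2.0 tcp [ 0.475  -0.0886  0.2007] f [ 0.19 -0.58 -0.59] w 0.0005
jaw yaw off y deg 1.06 tilt [-0.004 -0.007 -1.   ]
tool mm [158.5 -25.8  10.3]
roll needed 0.16126623644104432
```

Emit:
{"name": "carry_out", "arguments": {
  "steps": [
    {"translation": [40,-5,3],"roll": 0},
    {"translation": [40,-5,3],"roll": 0},
    {"translation": [40,-5,2],"roll": 0},
    {"translation": [30,-5,2],"roll": 0},
    {"translation": [8,0,0],"roll": 0}
  ]
}}

```text
time_s: 2.5
tcp_pos: [0.4967, -0.0867, 0.0383]
orientation: [-1.222, 1.212, 1.209]
force: [-1.0, -0.4, -0.6]
gripper_width: 0.0009
```

```bash
python3 -c "
from h import *
go([.53,-.079,.042],.9)
snap('side','s1')"
```

```text
t 2.5 tcp [ 0.4967 -0.0867  0.0383] f [-0.95 -0.37 -0.63] w 0.0009
jaw yaw off y deg 0.41 tilt [ 9.0e-04 -9.6e-03 -1.0e+00]
tool mm [ -3.7 -33.4   7.4]
roll needed -0.4916757046550339
```

View pics/s1.png

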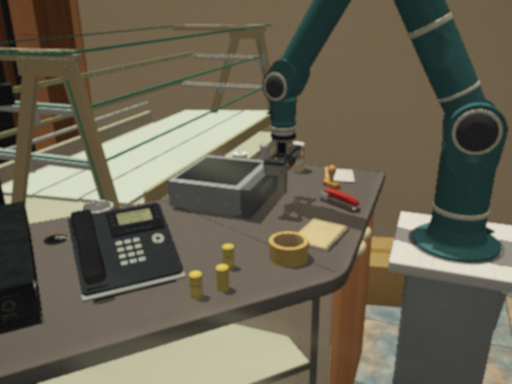

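Emit:
{"name": "carry_out", "arguments": {
  "steps": [
    {"translation": [0,-5,3],"roll": 0},
    {"translation": [0,-5,2],"roll": 0},
    {"translation": [0,-5,2],"roll": 0},
    {"translation": [0,-4,0],"roll": 0},
    {"translation": [0,-3,0],"roll": 0}
  ]
}}

```text
time_s: 3.05
tcp_pos: [0.523, -0.0793, 0.0436]
orientation: [-1.226, 1.207, 1.204]
force: [-0.4, 0.5, 0.7]
gripper_width: 0.0003
```

Emit:
{"name": "carry_out", "arguments": {
  "steps": [
    {"translation": [0,-1.5,0],"roll": 0},
    {"translation": [0,-1.5,0],"roll": 0}
  ]
}}

```text
time_s: 3.25
tcp_pos: [0.5272, -0.0792, 0.0447]
orientation: [-1.227, 1.205, 1.202]
force: [-0.4, -0.3, -0.1]
gripper_width: 0.0006
```

Emit:
{"name": "carry_out", "arguments": {
  "steps": [
    {"translation": [0,-1,0],"roll": 0},
    {"translation": [0,-1,0],"roll": 0}
  ]
}}

```text
time_s: 3.45
tcp_pos: [0.5293, -0.0793, 0.0448]
orientation: [-1.226, 1.205, 1.202]
force: [0.5, -0.8, 0.7]
gripper_width: 0.0006
```

Emit:
{"name": "carry_out", "arguments": {
  "steps": [
    {"translation": [0,-1,0],"roll": 0},
    {"translation": [0,-1,0],"roll": 0}
  ]
}}

```text
time_s: 3.65
tcp_pos: [0.5311, -0.0794, 0.0446]
orientation: [-1.226, 1.206, 1.202]
force: [0.5, -1.0, -0.4]
gripper_width: 0.0006
```

Emit:
{"name": "carry_out", "arguments": {
  "steps": [
    {"translation": [0,-1,0],"roll": 0},
    {"translation": [0,-1,0],"roll": 0}
  ]
}}

```text
time_s: 3.85
tcp_pos: [0.5331, -0.0795, 0.0445]
orientation: [-1.226, 1.206, 1.203]
force: [-0.0, 1.1, 0.2]
gripper_width: 0.0003
```

Emit:
{"name": "carry_out", "arguments": {
  "steps": [
    {"translation": [0,-1,0],"roll": 0},
    {"translation": [0,-1,0],"roll": 0}
  ]
}}

```text
time_s: 4.05
tcp_pos: [0.5352, -0.0795, 0.0445]
orientation: [-1.226, 1.206, 1.203]
force: [0.1, 0.1, 0.3]
gripper_width: 0.0003
```

Emit:
{"name": "carry_out", "arguments": {
  "steps": [
    {"translation": [0,-1,0],"roll": 0},
    {"translation": [0,-1,0],"roll": 0}
  ]
}}

```text
time_s: 4.25
tcp_pos: [0.5373, -0.0794, 0.0445]
orientation: [-1.226, 1.207, 1.203]
force: [-2.3, -0.2, -0.2]
gripper_width: 0.0003
```

Emit:
{"name": "carry_out", "arguments": {
  "steps": [
    {"translation": [0,-1,0],"roll": 0}
  ]
}}

```text
time_s: 4.35
tcp_pos: [0.5376, -0.0794, 0.0444]
orientation: [-1.225, 1.208, 1.204]
force: [-3.6, 0.3, 3.4]
gripper_width: 0.0003
```

Emit:
{"name": "carry_out", "arguments": {
  "steps": [
    {"translation": [0,-1,0],"roll": 0}
  ]
}}

```text
time_s: 4.45
tcp_pos: [0.5375, -0.0794, 0.0443]
orientation: [-1.223, 1.209, 1.206]
force: [-3.8, 0.7, 3.9]
gripper_width: 0.0007
```

Emit:
{"name": "carry_out", "arguments": {
  "steps": [
    {"translation": [0,-1,0],"roll": 0}
  ]
}}

```text
time_s: 4.55
tcp_pos: [0.5376, -0.0794, 0.0441]
orientation: [-1.222, 1.21, 1.208]
force: [-4.2, 0.4, 3.3]
gripper_width: 0.0003
```

Emit:
{"name": "carry_out", "arguments": {
  "steps": [
    {"translation": [-0.5,-1.4,0],"roll": 0}
  ]
}}

```text
time_s: 4.65
tcp_pos: [0.5379, -0.0794, 0.0443]
orientation: [-1.221, 1.212, 1.209]
force: [-4.7, -0.3, 0.3]
gripper_width: 0.0007
```

Emit:
{"name": "carry_out", "arguments": {
  "steps": [
    {"translation": [-0.5,-1.4,0],"roll": 0}
  ]
}}

```text
time_s: 4.75
tcp_pos: [0.5382, -0.0794, 0.0443]
orientation: [-1.22, 1.214, 1.211]
force: [-4.1, -0.4, -0.5]
gripper_width: 0.0004
```

Emit:
{"name": "carry_out", "arguments": {
  "steps": [
    {"translation": [-0.3,-1.7,0],"roll": 0}
  ]
}}

```text
time_s: 4.85
tcp_pos: [0.5393, -0.0794, 0.0443]
orientation: [-1.219, 1.215, 1.212]
force: [-4.0, 0.9, 1.6]
gripper_width: 0.0003
```

Emit:
{"name": "carry_out", "arguments": {
  "steps": [
    {"translation": [-0.3,-1.7,0],"roll": 0}
  ]
}}

```text
time_s: 4.95
tcp_pos: [0.5406, -0.0793, 0.0443]
orientation: [-1.218, 1.215, 1.213]
force: [-4.8, 0.3, 0.2]
gripper_width: 0.0006
```

Emit:
{"name": "carry_out", "arguments": {
  "steps": [
    {"translation": [-0.3,-1.7,0],"roll": 0}
  ]
}}

```text
time_s: 5.05
tcp_pos: [0.5421, -0.0793, 0.0444]
orientation: [-1.218, 1.216, 1.214]
force: [-4.6, -0.5, 0.0]
gripper_width: 0.0003
```

Emit:
{"name": "carry_out", "arguments": {
  "steps": [
    {"translation": [-0.2,-1.3,0],"roll": 0}
  ]
}}

```text
time_s: 5.15
tcp_pos: [0.5432, -0.0793, 0.0444]
orientation: [-1.218, 1.216, 1.214]
force: [-4.2, -0.4, -0.3]
gripper_width: 0.0006
```

Emit:
{"name": "carry_out", "arguments": {
  "steps": [
    {"translation": [-0.2,-1.3,0],"roll": 0}
  ]
}}

```text
time_s: 5.25
tcp_pos: [0.5444, -0.0793, 0.0444]
orientation: [-1.217, 1.217, 1.215]
force: [-5.4, -0.7, -0.8]
gripper_width: 0.0006
```

Emit:
{"name": "carry_out", "arguments": {
  "steps": [
    {"translation": [-0.2,-1.3,0],"roll": 0}
  ]
}}

```text
time_s: 5.35
tcp_pos: [0.5456, -0.0792, 0.0444]
orientation: [-1.217, 1.217, 1.215]
force: [-5.1, -1.1, -1.0]
gripper_width: 0.0001
```

Emit:
{"name": "carry_out", "arguments": {
  "steps": [
    {"translation": [-0.1,-1.2,0],"roll": 0}
  ]
}}

```text
time_s: 5.45
tcp_pos: [0.5468, -0.0792, 0.0444]
orientation: [-1.217, 1.217, 1.215]
force: [-4.7, -0.2, -1.5]
gripper_width: 0.0003
```

Emit:
{"name": "carry_out", "arguments": {
  "steps": [
    {"translation": [-0.1,-1.2,0],"roll": 0}
  ]
}}

```text
time_s: 5.55
tcp_pos: [0.5479, -0.0792, 0.0444]
orientation: [-1.217, 1.218, 1.215]
force: [-3.3, -0.2, -1.5]
gripper_width: 0.0007
```

Emit:
{"name": "carry_out", "arguments": {
  "steps": [
    {"translation": [-0.1,-1.2,0],"roll": 0}
  ]
}}

```text
time_s: 5.65
tcp_pos: [0.5491, -0.0792, 0.0444]
orientation: [-1.217, 1.218, 1.216]
force: [-5.8, -0.3, -0.8]
gripper_width: 0.0004
```

Emit:
{"name": "carry_out", "arguments": {
  "steps": [
    {"translation": [0,-1,0],"roll": 0}
  ]
}}

```text
time_s: 5.75
tcp_pos: [0.55, -0.0792, 0.0444]
orientation: [-1.217, 1.218, 1.216]
force: [-5.2, -0.3, -0.4]
gripper_width: 0.0008
```

Emit:
{"name": "carry_out", "arguments": {
  "steps": [
    {"translation": [0,-1,0],"roll": 0}
  ]
}}

```text
time_s: 5.85
tcp_pos: [0.551, -0.0791, 0.0444]
orientation: [-1.216, 1.218, 1.216]
force: [-6.1, 0.1, -0.8]
gripper_width: 0.0004
```

Emit:
{"name": "carry_out", "arguments": {
  "steps": [
    {"translation": [0,-1,0],"roll": 0}
  ]
}}

```text
time_s: 5.95
tcp_pos: [0.5519, -0.0791, 0.0444]
orientation: [-1.216, 1.218, 1.216]
force: [-5.4, 0.2, -0.5]
gripper_width: 0.0004
```

Emit:
{"name": "carry_out", "arguments": {
  "steps": [
    {"translation": [0,-1,0],"roll": 0}
  ]
}}

```text
time_s: 6.05
tcp_pos: [0.5525, -0.0791, 0.0444]
orientation: [-1.216, 1.219, 1.217]
force: [-8.4, -0.1, 1.4]
gripper_width: 0.0004
```

Emit:
{"name": "carry_out", "arguments": {
  "steps": [
    {"translation": [0,30,0],"roll": 0},
    {"translation": [-25,35,0],"roll": 0},
    {"translation": [-40,25,0],"roll": 0},
    {"translation": [-40,5,0],"roll": 0},
    {"translation": [-30,0,0],"roll": 0}
  ]
}}

```text
time_s: 6.55
tcp_pos: [0.4637, -0.0785, 0.1839]
orientation: [-1.225, 1.208, 1.204]
force: [0.8, 0.2, -0.2]
gripper_width: 0.0001
```

```bash
python3 -c "
from h import *
go()
snap('top','t2')"
```

```text
t 6.55 tcp [ 0.4637 -0.0785  0.1839] f [ 0.82  0.23 -0.17] w 0.0001
jaw yaw off y deg 0.37 tilt [ 0.0079 -0.0099 -0.9999]
```

View pics/t2.png

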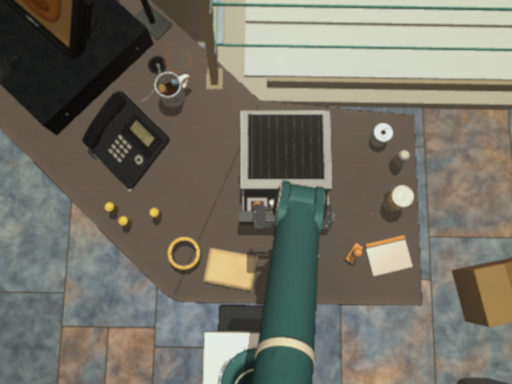

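```bash
python3 - <<'E'
from h import *
go([.502,.314,.13],.9)
t=load('top0')
f=t['frame'];b=f[200:224,145:165].astype(int);sc=(b[:,:,0]-b[:,:,2]);w=np.clip(sc-60,0,None)
# top face bright: use V
v=b[:,:,0]
for row in v:print(*row)
E
```

```text
t 6.6 tcp [ 0.467  -0.0788  0.1882] f [2.1  0.16 2.12] w 0.0002
jaw yaw off y deg 0.35 tilt [ 0.0158 -0.0098 -0.9998]
tool mm [ 55.  -36.6 393.1]
roll needed -0.5462602475108643
101 100 100 99 100 100 101 101 101 102 101 101 101 101 100 101 101 102 101 102
100 100 101 100 101 100 100 99 101 101 103 101 101 101 102 100 101 100 101 101
101 99 100 100 100 100 101 101 101 101 100 101 100 101 102 101 101 100 101 100
100 99 101 100 101 101 99 100 100 101 101 102 101 100 101 102 101 100 101 102
101 100 101 101 101 100 101 102 101 100 102 101 101 102 100 101 101 100 102 101
101 100 100 101 100 100 99 101 100 100 100 101 100 101 101 101 101 101 100 102
100 100 101 100 101 100 100 102 106 106 106 101 101 102 101 101 101 102 101 101
100 101 100 100 100 102 112 132 144 144 138 124 108 100 100 102 101 101 101 101
101 100 100 100 103 122 152 182 198 197 187 166 134 110 100 101 102 102 101 101
102 100 101 101 117 157 193 217 224 221 211 198 172 135 105 101 102 102 101 102
103 100 100 106 137 188 220 227 228 224 220 215 202 160 110 98 101 102 102 102
102 102 102 109 150 202 227 229 229 228 225 222 2
[... 190 characters left out ...]
9 103 127 175 217 228 227 221 210 202 183 132 82 71 80 91 101 103
101 100 101 100 109 141 182 209 219 213 203 182 146 99 74 72 80 94 100 103
100 101 102 100 101 112 135 159 171 171 163 136 100 78 71 73 84 97 102 102
100 102 101 101 100 102 106 110 109 107 99 86 76 72 70 71 83 99 103 103
103 101 101 101 101 100 99 92 78 67 65 67 67 67 67 67 82 99 103 103
101 101 102 100 101 101 99 88 67 61 61 62 61 63 61 65 81 98 103 101
101 102 102 100 102 101 99 87 67 59 61 62 60 62 61 68 86 101 102 102
101 102 101 100 102 102 99 86 66 59 60 60 62 60 63 75 92 102 103 102
101 100 100 101 101 101 99 88 70 64 61 58 60 61 67 83 99 102 103 103
101 100 102 101 102 101 99 95 86 76 65 61 59 63 77 92 102 103 103 103
```

Emit:
{"name": "carry_out", "arguments": {
  "steps": [
    {"translation": [0,-4,44],"roll": 0},
    {"translation": [0,-4,44],"roll": 0},
    {"translation": [0,-4,44],"roll": 0},
    {"translation": [0,-4,44],"roll": 0},
    {"translation": [0,-4,44],"roll": 0}
  ],
  "claw": -0.4
}}

```text
time_s: 7.1
tcp_pos: [0.5027, 0.1447, 0.1984]
orientation: [-1.229, 1.175, 1.16]
force: [1.3, -0.6, -0.7]
gripper_width: 0.0386
```

Emit:
{"name": "carry_out", "arguments": {
  "steps": [
    {"translation": [0,-4,44],"roll": 0},
    {"translation": [0,-4,44],"roll": 0},
    {"translation": [0,-4,44],"roll": 0},
    {"translation": [0,-4,30],"roll": 0},
    {"translation": [0,0,0],"roll": 0}
  ]
}}

```text
time_s: 7.6
tcp_pos: [0.5284, 0.3291, 0.2062]
orientation: [-1.23, 1.138, 1.159]
force: [0.2, -0.0, 0.7]
gripper_width: 0.0644
```

```bash
python3 - <<'E'
from h import *
go([.502,.315,.08],.9)
c=snap('top','t3');s=snap('side','s3')
a=cv2.resize(c['frame'][180:260,225:345,::-1],None,fx=5,fy=5,interpolation=3);cv2.imwrite('pics/c3.png',a)
E
```

```text
t 7.6 tcp [0.5284 0.3291 0.2062] f [ 0.16 -0.03  0.67] w 0.0644
jaw yaw off y deg -0.06 tilt [ 0.0786  0.019  -0.9967]
tool mm [123.4  36.2 -16.5]
roll needed -0.9604946381846454
```

View pics/c3.png

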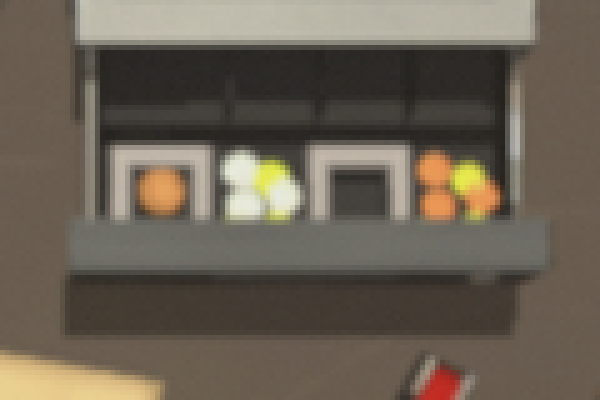

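View pics/s3.png

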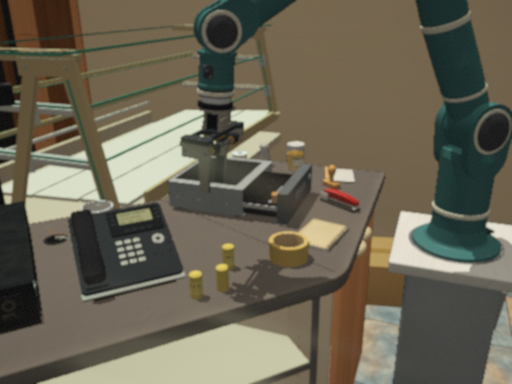

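Emit:
{"name": "carry_out", "arguments": {
  "steps": [
    {"translation": [15,8,-4],"roll": 0},
    {"translation": [15,8,-4],"roll": 0},
    {"translation": [15,8,-4],"roll": 0},
    {"translation": [15,7,-4],"roll": 0},
    {"translation": [0,0,0],"roll": 0}
  ]
}}

```text
time_s: 8.2
tcp_pos: [0.5077, 0.3005, 0.1447]
orientation: [-1.221, 1.141, 1.139]
force: [-0.9, -0.2, 0.1]
gripper_width: 0.0646
```

```bash
python3 - <<'E'
from h import *
go([.502,.315,.08],.9)
E
```

```text
t 8.2 tcp [0.5077 0.3005 0.1447] f [-0.94 -0.17  0.13] w 0.0646
jaw yaw off y deg -1.1 tilt [ 0.0876  0.0174 -0.996 ]
tool mm [64.1 11.6 13.1]
roll needed -1.9954115084274355
```

Emit:
{"name": "carry_out", "arguments": {
  "steps": [
    {"translation": [15,3,4],"roll": 0},
    {"translation": [15,3,4],"roll": 0},
    {"translation": [15,3,3],"roll": 0},
    {"translation": [8,2,2],"roll": 0},
    {"translation": [0,0,0],"roll": 0}
  ]
}}

```text
time_s: 8.7
tcp_pos: [0.5096, 0.3109, 0.0958]
orientation: [-1.215, 1.134, 1.124]
force: [-0.4, -0.4, 0.1]
gripper_width: 0.064
```

```bash
python3 - <<'E'
from h import *
go([.502,.315,.022],.9)
s=snap('side','s4');c=snap('top','t4')
d=cv2.resize(s['frame'][170:310,150:310,::-1],None,fx=4,fy=4,interpolation=3);cv2.imwrite('pics/c4.png',d)
E
```

```text
t 8.7 tcp [0.5096 0.3109 0.0958] f [-0.4  -0.43  0.08] w 0.064
jaw yaw off y deg -1.72 tilt [ 0.0993  0.0217 -0.9948]
tool mm [72.8 14.9  2. ]
roll needed -2.624665998959484
```

View pics/c4.png

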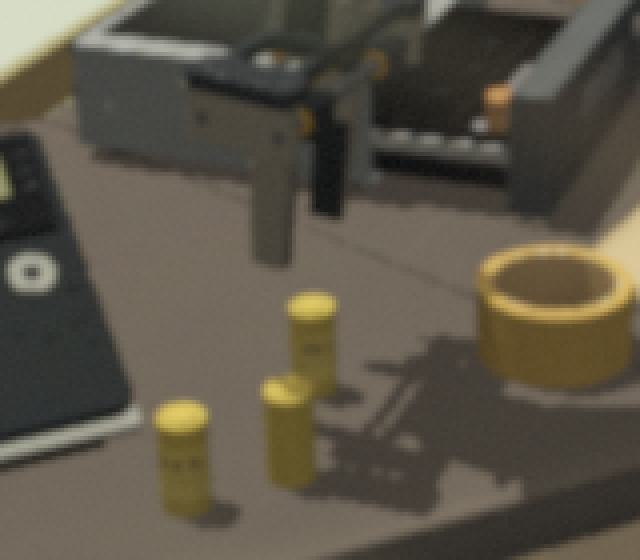

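```bash
python3 - <<'E'
from h import *
go([.504,.3154,.022],.9)
E
```

```text
t 8.8 tcp [0.5102 0.311  0.0968] f [ 0.27 -0.11  0.1 ] w 0.0645
jaw yaw off y deg -1.74 tilt [ 0.1006  0.0224 -0.9947]
tool mm [73.8 13.8  2.3]
roll needed -2.6379173999725105
```

Emit:
{"name": "carry_out", "arguments": {
  "steps": [
    {"translation": [20,4,1],"roll": 0},
    {"translation": [20,4,1],"roll": 0},
    {"translation": [20,4,1],"roll": 0},
    {"translation": [8,1,0],"roll": 0}
  ]
}}

```text
time_s: 9.2
tcp_pos: [0.5097, 0.3177, 0.0325]
orientation: [-1.212, 1.121, 1.117]
force: [0.1, -0.1, -0.3]
gripper_width: 0.065
```

```bash
python3 - <<'E'
from h import *
go([.504,.3154,.022],.9)
E
```

```text
t 9.2 tcp [0.5097 0.3177 0.0325] f [ 0.06 -0.07 -0.25] w 0.065
jaw yaw off y deg -1.86 tilt [ 0.111   0.0292 -0.9934]
tool mm [ 9.8  6.7 -2.9]
roll needed -2.757562379042203
```

Emit:
{"name": "carry_out", "arguments": {
  "steps": [
    {"translation": [8,5,-2],"roll": 0},
    {"translation": [2,3,0],"roll": 0}
  ]
}}

```text
time_s: 9.4
tcp_pos: [0.5037, 0.316, 0.0219]
orientation: [-1.211, 1.12, 1.116]
force: [-0.2, -1.0, 0.3]
gripper_width: 0.0644
```

```bash
python3 - <<'E'
from h import *
go([.504,.3154,.022],.9)
s=snap('side','s5');c=snap('top','t5')
d=cv2.resize(s['frame'][190:310,150:310,::-1],None,fx=4,fy=4,interpolation=3);cv2.imwrite('pics/c5.png',d)
E
```

```text
t 9.4 tcp [0.5037 0.316  0.0219] f [-0.23 -1.01  0.29] w 0.0644
jaw yaw off y deg -1.92 tilt [ 0.1125  0.0296 -0.9932]
tool mm [-0.1 -0.4 -0.6]
roll needed -2.8155196682763526
```

View pics/c5.png

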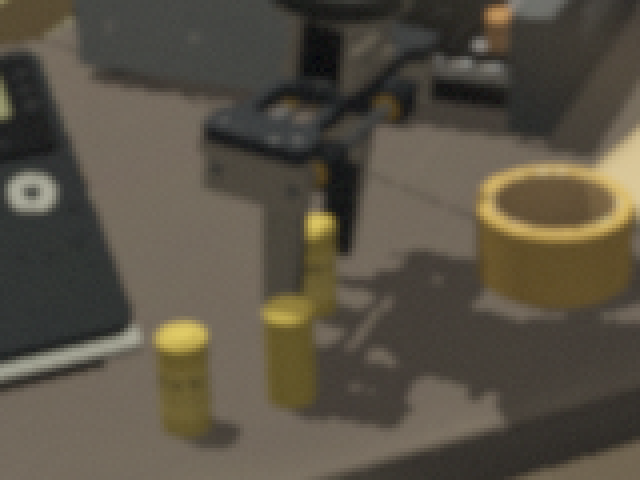

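Emit:
{"name": "carry_out", "arguments": {
  "steps": [
    {"translation": [0,0,0],"roll": 0},
    {"translation": [0,0,0],"roll": 0},
    {"translation": [0,0,0],"roll": 0},
    {"translation": [0,0,0],"roll": 0},
    {"translation": [0,0,0],"roll": 0}
  ],
  "claw": 1,
  "force": 18
}}

```text
time_s: 10.0
tcp_pos: [0.5057, 0.3168, 0.0252]
orientation: [-1.211, 1.115, 1.114]
force: [-1.3, -5.0, 5.1]
gripper_width: 0.0276
```

Emit:
{"name": "carry_out", "arguments": {
  "steps": [
    {"translation": [0,0,0],"roll": 0},
    {"translation": [-10,0,0],"roll": 0},
    {"translation": [-20,0,0],"roll": 0},
    {"translation": [-25,0,0],"roll": 0},
    {"translation": [-25,0,0],"roll": 0}
  ]
}}

```text
time_s: 10.5
tcp_pos: [0.4928, 0.3126, 0.1036]
orientation: [-1.212, 1.125, 1.117]
force: [1.0, 1.4, -2.1]
gripper_width: 0.0273
```

```bash
python3 - <<'E'
from h import *
go([.488,-.1145,.16],.9)
s=snap('side','s6')
d=cv2.resize(s['frame'][150:310,150:310,::-1],None,fx=3.7,fy=3.7,interpolation=3);cv2.imwrite('pics/c6.png',d)
E
```

```text
t 10.5 tcp [0.4928 0.3126 0.1036] f [ 1.01  1.37 -2.05] w 0.0273
jaw yaw off y deg -1.92 tilt [ 0.1084  0.0268 -0.9937]
tool mm [ -68.   -17.  -425.1]
roll needed -2.822009537516424
```

View pics/c6.png

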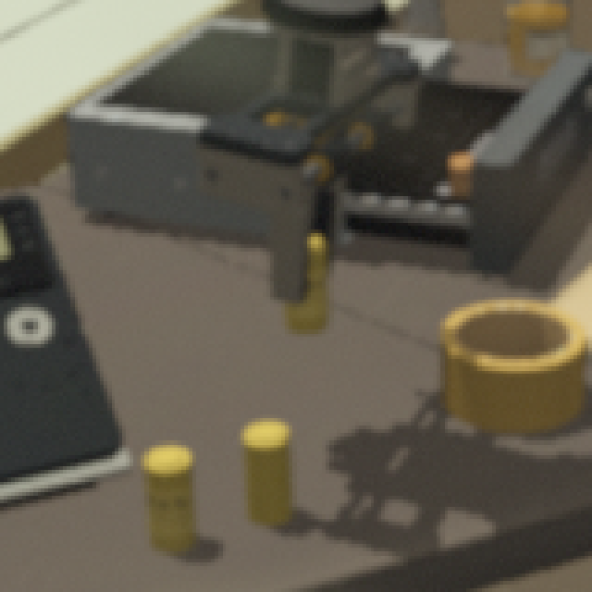

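```bash
python3 - <<'E'
from h import *
c=load('t3');q=lambda x,y:(x/5+225-.4,y/5+180-.4)
for n,p,z in[('wE outerL',(307,165),.038),('wE outerR',(411,165),.038),('wE backouter',(359,145),.038),('wE innerL',(331,195),.038),('wE innerR',(389,195),.038),('wE innerback',(359,165),.038),('floorback',(359,170),.022),('wC L',(111,165),.038),('wC R',(211,165),.038),('copper top',(162,189),.078),('dL',(69,272),.096),('dR',(549,272),.096)]:
    print(n,onz(c,*q(*p),z).round(4))
g=cv2.cvtColor(c['frame'],cv2.COLOR_RGB2GRAY)
print(g[180:240,285]);print(g[180:240,260]);print(g[217,284:312]); print(g[212,284:312])
th=np.radians(.9);f=np.array([.548-.110,-.0784-.0017]);
for a,b in((.05,-.035),(.05,.085)):print('well kin',f+a*np.array([np.cos(th),np.sin(th)])+b*np.array([-np.sin(th),np.cos(th)]))
E
```

```text
wE outerL [ 0.5074 -0.0825  0.038 ]
wE outerR [ 0.5083 -0.1456  0.038 ]
wE backouter [ 0.5201 -0.1141  0.038 ]
wE innerL [ 0.4893 -0.0971  0.038 ]
wE innerR [ 0.4898 -0.1322  0.038 ]
wE innerback [ 0.5078 -0.114   0.038 ]
floorback [ 0.5068 -0.1155  0.022 ]
wC L [0.5057 0.0363 0.038 ]
wC R [ 0.5066 -0.0243  0.038 ]
copper top [0.4868 0.0055 0.078 ]
dL [0.4359 0.0586 0.096 ]
dR [ 0.4396 -0.2182  0.096 ]
[179 183 182 182 183 183 186 178 136  72  39  41  42  43  43  42  41  42
  44  45  59  66  68  67  58  46  40  40  48  66  76  77  75  75  73  74
  85 111 131 140 129  99  79  87 102 108 107 109 107 110 109 109 107  97
  77  55  53  59  61  60]
[181 187 187 187 188 188 190 182 139  75  41  41  38  41  42  43  43  43
  42  42  46  57  66  65  59  47  38  38  80 146 182 184 160 120 108 130
 142 154 163 159 142 112  85  82 100 108 108 109 109 111 112 110 108  98
  75  49  47  56  61  61]
[173 111 104 148 178 176 142  90  64  64  65  66  65  64  65  66  62  64
  93 147 178 181 152 101  71  83 108 133]
[ 65  75 117 162 182 179 170 160 159 159 159 159 158 160 160 160 158 159
 164 175 183 179 148  93 100 144 166 169]
well kin [ 0.48854359 -0.11431032]
well kin [0.48665871 0.00567488]
```

Emit:
{"name": "carry_out", "arguments": {
  "steps": [
    {"translation": [-25,0,-5],"roll": -1},
    {"translation": [-30,0,-20],"roll": -1},
    {"translation": [-15,0,-40],"roll": -0.5},
    {"translation": [0,0,-45],"roll": 0},
    {"translation": [0,0,-45],"roll": 0}
  ]
}}

```text
time_s: 11.05
tcp_pos: [0.4869, 0.1624, 0.1769]
orientation: [-1.254, 1.081, 1.157]
force: [1.1, -0.6, -2.7]
gripper_width: 0.0275
```

```bash
python3 - <<'E'
from h import *
go([.488,-.1145,.16],.9)
E
```

```text
t 11.05 tcp [0.4869 0.1624 0.1769] f [ 1.09 -0.6  -2.72] w 0.0275
jaw yaw off y deg 1.6 tilt [ 0.1184  0.0394 -0.9922]
tool mm [   6.     7.4 -277.2]
roll needed 0.698639030949635
```

Emit:
{"name": "carry_out", "arguments": {
  "steps": [
    {"translation": [0,0,-30],"roll": 0},
    {"translation": [0,0,-30],"roll": 0},
    {"translation": [0,0,-30],"roll": 0},
    {"translation": [0,0,-30],"roll": 0},
    {"translation": [0,0,-30],"roll": 0}
  ]
}}

```text
time_s: 11.55
tcp_pos: [0.4894, 0.0048, 0.1716]
orientation: [-1.253, 1.08, 1.154]
force: [-0.7, -0.4, -2.2]
gripper_width: 0.027
```

```bash
python3 - <<'E'
from h import *
go([.49,-.1145,.16],.9)
E
```

```text
t 11.55 tcp [0.4894 0.0048 0.1716] f [-0.74 -0.36 -2.19] w 0.027
jaw yaw off y deg 1.5 tilt [ 0.1209  0.0404 -0.9918]
tool mm [   6.8    3.4 -119.7]
roll needed 0.595367215248087
```

Emit:
{"name": "carry_out", "arguments": {
  "steps": [
    {"translation": [0,1,-28],"roll": 0},
    {"translation": [0,1,-28],"roll": 0},
    {"translation": [0,1,-28],"roll": 0},
    {"translation": [0,0,-26],"roll": 0},
    {"translation": [0,0,-2],"roll": 0}
  ]
}}

```text
time_s: 12.05
tcp_pos: [0.4881, -0.115, 0.1666]
orientation: [-1.251, 1.081, 1.149]
force: [-1.0, 0.6, -2.2]
gripper_width: 0.027
```

```bash
python3 - <<'E'
from h import *
go([.491,-.1145,.14],.9)
s=snap('side','s7');c=snap('top','t7')
cv2.imwrite('pics/c7.png',np.hstack([cv2.resize(s['frame'][120:240,200:320,::-1],(400,400),interpolation=3),cv2.resize(c['frame'][150:250,230:330,::-1],(400,400),interpolation=3)]))
E
```

```text
t 12.05 tcp [ 0.4881 -0.115   0.1666] f [-1.01  0.6  -2.22] w 0.027
jaw yaw off y deg 1.22 tilt [ 0.1228  0.0389 -0.9917]
tool mm [26.8  0.4 -0.5]
roll needed 0.3175961307279419
```

View pics/c7.png

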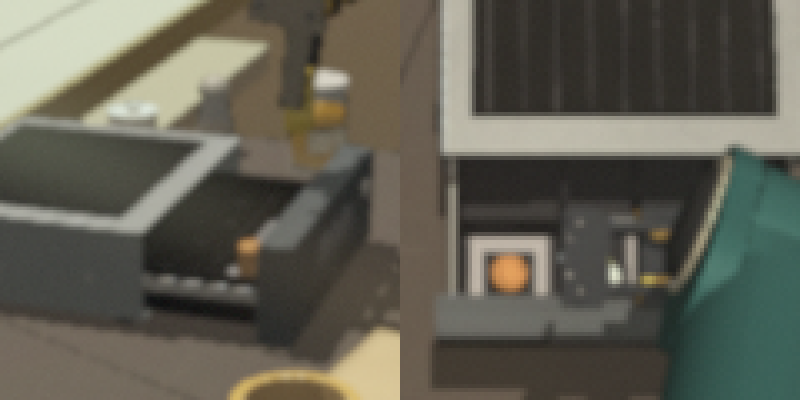

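```bash
python3 - <<'E'
from h import *
s=load('s7')
a=cv2.resize(s['frame'][130:190,265:325,::-1],None,fx=10,fy=10,interpolation=3)
for z in(.1415,.1975):
    for k in np.linspace(0,6.283,40):
        u,v=proj(s,[.4845+.01375*np.cos(k),-.1157+.01375*np.sin(k),z]);cv2.circle(a,(int((u-265+.5)*10),int((v-130+.5)*10)),2,(255,0,255),-1)
cv2.imwrite('pics/c8.png',a)
go([.4927,-.1135,.10])
E
```

```text
t 12.15 tcp [ 0.488  -0.1119  0.1665] f [ 0.17  0.94 -2.45] w 0.027
jaw yaw off y deg 1.41 tilt [ 0.1218  0.0408 -0.9917]
tool mm [66.4  3.5 -4.2]
```

View pics/c8.png

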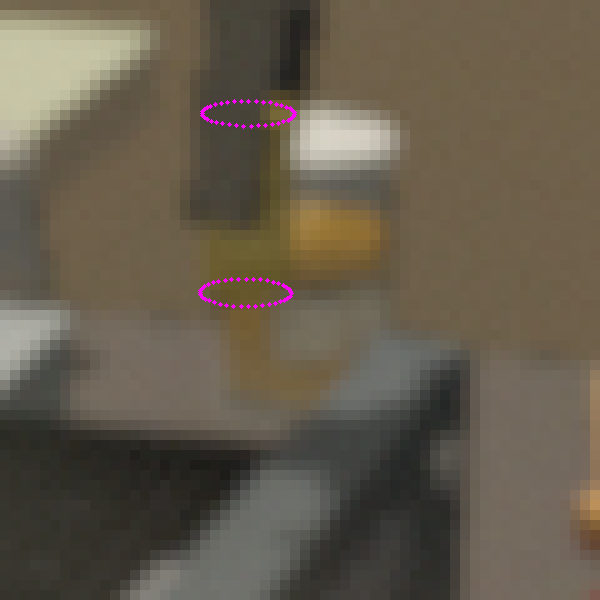

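Emit:
{"name": "carry_out", "arguments": {
  "steps": [
    {"translation": [17,1,-1],"roll": 0},
    {"translation": [17,1,-1],"roll": 0},
    {"translation": [17,1,-1],"roll": 0},
    {"translation": [13,0,-1],"roll": 0},
    {"translation": [2,0,0],"roll": 0}
  ]
}}

```text
time_s: 12.65
tcp_pos: [0.495, -0.1054, 0.0991]
orientation: [-1.257, 1.07, 1.16]
force: [-0.4, -0.8, -1.9]
gripper_width: 0.0275
```

```bash
python3 - <<'E'
from h import *
go([.4927,-.1135,.065],.9)
E
```

```text
t 12.65 tcp [ 0.495  -0.1054  0.0991] f [-0.36 -0.79 -1.95] w 0.0275
jaw yaw off y deg 2.0 tilt [ 0.1242  0.0453 -0.9912]
tool mm [33.1  6.8 -9.4]
roll needed 1.1043125330228216
```

Emit:
{"name": "carry_out", "arguments": {
  "steps": [
    {"translation": [5,3,-5],"roll": 0.5},
    {"translation": [5,2,-5],"roll": 0.5},
    {"translation": [6,1,0],"roll": 0}
  ]
}}

```text
time_s: 12.95
tcp_pos: [0.4924, -0.1145, 0.0822]
orientation: [-1.245, 1.075, 1.147]
force: [-0.5, -0.1, -2.2]
gripper_width: 0.0271
```

```bash
python3 - <<'E'
from h import *
go([.4927,-.1135,.065],.9)
E
```

```text
t 12.95 tcp [ 0.4924 -0.1145  0.0822] f [-0.54 -0.05 -2.19] w 0.0271
jaw yaw off y deg 1.06 tilt [ 0.1266  0.0455 -0.9909]
tool mm [17.1  1.9  0.2]
roll needed 0.15775469399762476
```

Emit:
{"name": "carry_out", "arguments": {
  "steps": [
    {"translation": [7,1,0],"roll": 0},
    {"translation": [7,1,0],"roll": 0},
    {"translation": [4,0.5,0],"roll": 0}
  ]
}}

```text
time_s: 13.25
tcp_pos: [0.4924, -0.114, 0.0629]
orientation: [-1.245, 1.075, 1.146]
force: [0.4, -1.5, -2.1]
gripper_width: 0.0272
```

```bash
python3 - <<'E'
from h import *
go([.4927,-.1138,.050],.9)
E
```

```text
t 13.25 tcp [ 0.4924 -0.114   0.0629] f [ 0.44 -1.49 -2.08] w 0.0272
jaw yaw off y deg 1.0 tilt [ 0.1276  0.0454 -0.9908]
tool mm [12.9  1.3 -0.3]
roll needed 0.09927024221114633
```

Emit:
{"name": "carry_out", "arguments": {
  "steps": [
    {"translation": [4,0.5,0],"roll": 0},
    {"translation": [4,0.5,0],"roll": 0}
  ]
}}

```text
time_s: 13.45
tcp_pos: [0.4925, -0.1136, 0.0541]
orientation: [-1.245, 1.075, 1.146]
force: [-1.4, 0.7, -2.1]
gripper_width: 0.0268
```

Emit:
{"name": "carry_out", "arguments": {
  "steps": [
    {"translation": [3,0.3,0],"roll": 0}
  ]
}}

```text
time_s: 13.55
tcp_pos: [0.4925, -0.1134, 0.0507]
orientation: [-1.245, 1.075, 1.146]
force: [0.5, -0.1, -1.9]
gripper_width: 0.0272
```

Emit:
{"name": "carry_out", "arguments": {
  "steps": [
    {"translation": [2,0.3,0],"roll": 0}
  ]
}}

```text
time_s: 13.65
tcp_pos: [0.4925, -0.1133, 0.0483]
orientation: [-1.245, 1.075, 1.146]
force: [-0.1, 0.1, -1.9]
gripper_width: 0.027
```

Emit:
{"name": "carry_out", "arguments": {
  "steps": [
    {"translation": [1,0.2,0],"roll": 0}
  ]
}}

```text
time_s: 13.75
tcp_pos: [0.4927, -0.1132, 0.0474]
orientation: [-1.245, 1.075, 1.146]
force: [-1.1, 1.0, 7.3]
gripper_width: 0.0272
```

Emit:
{"name": "carry_out", "arguments": {
  "steps": [
    {"translation": [1,0.2,0],"roll": 0}
  ]
}}

```text
time_s: 13.85
tcp_pos: [0.4936, -0.1132, 0.0473]
orientation: [-1.246, 1.073, 1.144]
force: [-2.6, 0.7, 12.6]
gripper_width: 0.0271
```

Emit:
{"name": "carry_out", "arguments": {
  "steps": [
    {"translation": [-0.8,0,0],"roll": 0},
    {"translation": [-0.5,0,0],"roll": 0},
    {"translation": [0,0,0],"roll": 0}
  ],
  "claw": 0
}}

```text
time_s: 14.15
tcp_pos: [0.4948, -0.1136, 0.0498]
orientation: [-1.247, 1.071, 1.142]
force: [0.4, -0.9, -0.9]
gripper_width: 0.0456
```

```bash
python3 - <<'E'
from h import *
go([.4927,-.1138,.050],.9)
s=snap('side','s9');c=snap('top','t9')
cv2.imwrite('pics/c9.png',np.hstack([cv2.resize(s['frame'][120:240,200:320,::-1],(400,400),interpolation=3),cv2.resize(c['frame'][150:250,230:330,::-1],(400,400),interpolation=3)]))
E
```

```text
t 14.15 tcp [ 0.4948 -0.1136  0.0498] f [ 0.42 -0.87 -0.87] w 0.0456
jaw yaw off y deg 1.01 tilt [ 0.1326  0.0453 -0.9901]
tool mm [-0.5  2.1 -0.2]
roll needed 0.1095955157898395
```

View pics/c9.png

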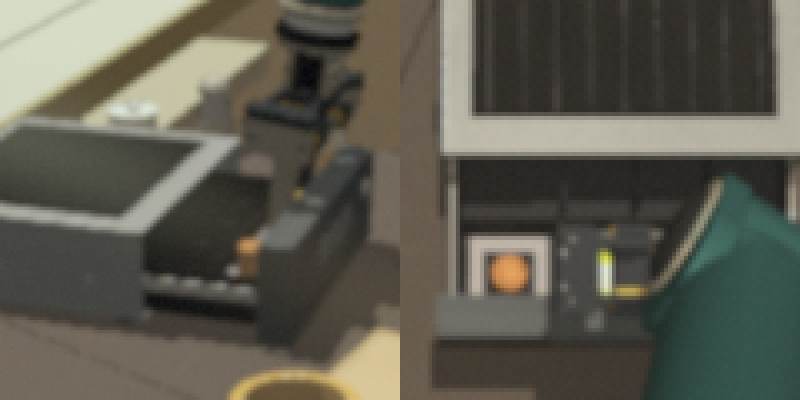

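Emit:
{"name": "carry_out", "arguments": {
  "steps": [
    {"translation": [-12,-1.5,0.5],"roll": 0},
    {"translation": [-20,-2.5,1],"roll": 0},
    {"translation": [-25,-3,1],"roll": 0},
    {"translation": [-30,-2,1],"roll": 0},
    {"translation": [-25,0,0],"roll": 0}
  ]
}}

```text
time_s: 14.75
tcp_pos: [0.486, -0.1148, 0.1648]
orientation: [-1.243, 1.078, 1.147]
force: [1.4, 0.2, 0.3]
gripper_width: 0.046
```

```bash
python3 - <<'E'
from h import *
go([.39,-.079,.17],.9)
s=snap('side','s10');c=snap('top','t10')
cv2.imwrite('pics/c10.png',np.hstack([cv2.resize(s['frame'][120:240,200:320,::-1],(400,400),interpolation=3),cv2.resize(c['frame'][150:250,230:330,::-1],(400,400),interpolation=3)]))
E
```

```text
t 14.75 tcp [ 0.486  -0.1148  0.1648] f [1.36 0.17 0.25] w 0.046
jaw yaw off y deg 0.94 tilt [ 0.1244  0.0459 -0.9912]
tool mm [-15.5  94.2  37.6]
roll needed 0.04154457175855519
```

View pics/c10.png

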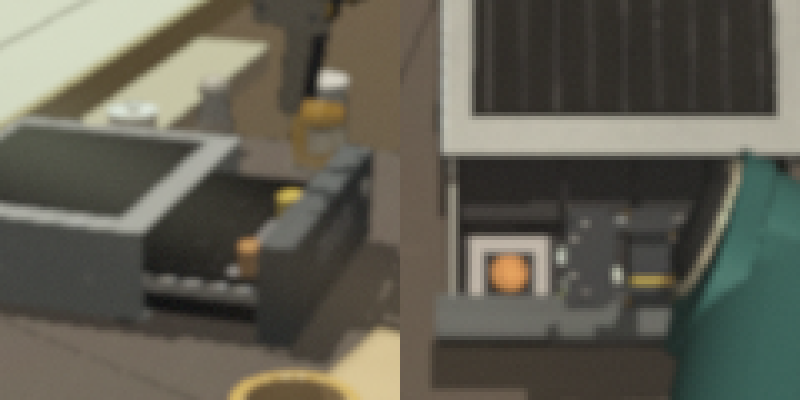

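Emit:
{"name": "carry_out", "arguments": {
  "steps": [
    {"translation": [-3,20,8],"roll": 0},
    {"translation": [-3,20,8],"roll": 0},
    {"translation": [-3,20,8],"roll": 0},
    {"translation": [-2,16,8],"roll": 0},
    {"translation": [0,2,0],"roll": 0}
  ],
  "claw": 1,
  "force": 10
}}

```text
time_s: 15.35
tcp_pos: [0.4054, -0.0837, 0.1688]
orientation: [-1.246, 1.073, 1.142]
force: [0.4, -1.1, -0.4]
gripper_width: 0.0083
```

```bash
python3 - <<'E'
from h import *
go([.402,-.079,.055],.9)
c=snap('top','t11')
cv2.imwrite('pics/c11.png',cv2.resize(c['frame'][150:250,230:350,::-1],None,fx=5,fy=5,interpolation=3))
E
```

```text
t 15.35 tcp [ 0.4054 -0.0837  0.1688] f [ 0.4  -1.1  -0.36] w 0.0083
jaw yaw off y deg 0.92 tilt [ 0.131   0.0452 -0.9904]
tool mm [112.4  18.2  -0.2]
roll needed 0.021907944762492026
```

View pics/c11.png

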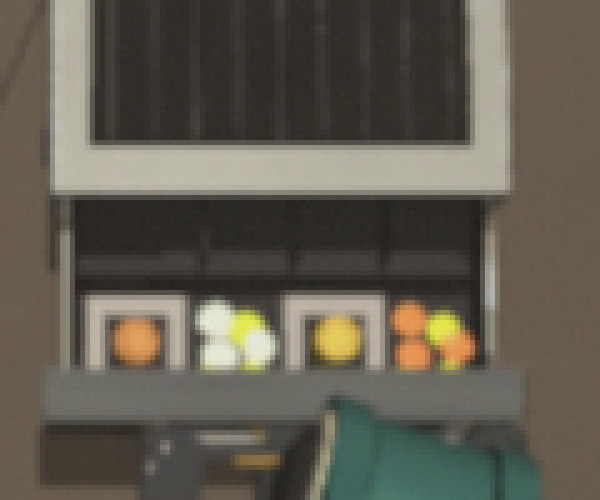

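Emit:
{"name": "carry_out", "arguments": {
  "steps": [
    {"translation": [22,5,0],"roll": 0},
    {"translation": [22,4,0],"roll": 0},
    {"translation": [22,4,0],"roll": 0},
    {"translation": [22,4,0],"roll": 0},
    {"translation": [14,2,0],"roll": 0}
  ]
}}

```text
time_s: 15.9
tcp_pos: [0.4091, -0.0826, 0.0644]
orientation: [-1.253, 1.068, 1.13]
force: [-1.1, 0.5, 0.5]
gripper_width: 0.0003
```

```bash
python3 - <<'E'
from h import *
go([.425,-.079,.052],.9)
c=snap('side','s12')
cv2.imwrite('pics/c12.png',cv2.resize(c['frame'][120:240,220:370,::-1],None,fx=4,fy=4,interpolation=3))
E
```

```text
t 15.9 tcp [ 0.4091 -0.0826  0.0644] f [-1.07  0.5   0.45] w 0.0003
jaw yaw off y deg 0.87 tilt [ 0.1432  0.0413 -0.9888]
tool mm [ 14.7 -13.9   2.9]
roll needed -0.025485203008262514
```

View pics/c12.png

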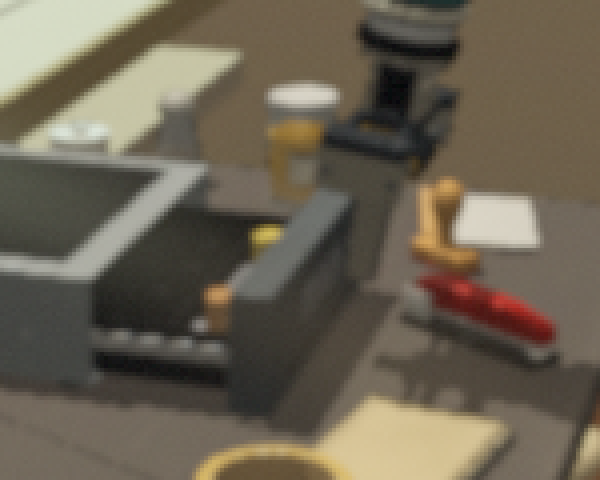

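Emit:
{"name": "carry_out", "arguments": {
  "steps": [
    {"translation": [4,-4,1],"roll": 0},
    {"translation": [4,-4,1],"roll": 0},
    {"translation": [2,-2,1],"roll": 0}
  ]
}}

```text
time_s: 16.25
tcp_pos: [0.4222, -0.08, 0.0541]
orientation: [-1.252, 1.07, 1.131]
force: [-0.4, 0.1, 1.0]
gripper_width: 0.0003
```

Emit:
{"name": "carry_out", "arguments": {
  "steps": [
    {"translation": [0,-1,0],"roll": 0},
    {"translation": [0,-1,0],"roll": 0}
  ]
}}

```text
time_s: 16.45
tcp_pos: [0.4257, -0.0799, 0.0552]
orientation: [-1.253, 1.069, 1.13]
force: [0.6, 0.3, -0.4]
gripper_width: 0.0005
```

Emit:
{"name": "carry_out", "arguments": {
  "steps": [
    {"translation": [0.1,-1,0],"roll": 0}
  ]
}}

```text
time_s: 16.55
tcp_pos: [0.4271, -0.0799, 0.0556]
orientation: [-1.254, 1.068, 1.129]
force: [0.0, 0.1, -0.1]
gripper_width: 0.0006
```

Emit:
{"name": "carry_out", "arguments": {
  "steps": [
    {"translation": [0.3,-1,0],"roll": 0}
  ]
}}

```text
time_s: 16.65
tcp_pos: [0.4282, -0.0798, 0.0558]
orientation: [-1.254, 1.068, 1.129]
force: [-2.5, -1.0, 0.3]
gripper_width: 0.0004
```

Emit:
{"name": "carry_out", "arguments": {
  "steps": [
    {"translation": [0.2,-1,0],"roll": 0}
  ]
}}

```text
time_s: 16.75
tcp_pos: [0.4286, -0.0798, 0.0557]
orientation: [-1.253, 1.068, 1.13]
force: [-3.2, -1.7, 1.7]
gripper_width: 0.0003
```

Emit:
{"name": "carry_out", "arguments": {
  "steps": [
    {"translation": [0.2,-1,0],"roll": 0}
  ]
}}

```text
time_s: 16.85
tcp_pos: [0.429, -0.0798, 0.0556]
orientation: [-1.253, 1.069, 1.131]
force: [-1.6, 0.3, 1.2]
gripper_width: 0.0009
```

Emit:
{"name": "carry_out", "arguments": {
  "steps": [
    {"translation": [0.2,-1.5,0],"roll": 0},
    {"translation": [0.2,-1.5,0],"roll": 0},
    {"translation": [0.2,-2,0],"roll": 0}
  ]
}}

```text
time_s: 17.15
tcp_pos: [0.4333, -0.0797, 0.0556]
orientation: [-1.251, 1.07, 1.132]
force: [-2.1, -1.3, 1.9]
gripper_width: 0.0004
```

Emit:
{"name": "carry_out", "arguments": {
  "steps": [
    {"translation": [0.2,-2,0],"roll": 0},
    {"translation": [0.2,-2,0],"roll": 0},
    {"translation": [0.2,-2,0],"roll": 0}
  ]
}}

```text
time_s: 17.45
tcp_pos: [0.4393, -0.0796, 0.0557]
orientation: [-1.251, 1.071, 1.133]
force: [-2.3, -0.7, 1.6]
gripper_width: 0.0004
```

Emit:
{"name": "carry_out", "arguments": {
  "steps": [
    {"translation": [0.3,-3,0],"roll": 0},
    {"translation": [0.3,-3,0],"roll": 0},
    {"translation": [0.3,-3,0],"roll": 0},
    {"translation": [0.3,-3,0],"roll": 0},
    {"translation": [0.3,-3,0],"roll": 0}
  ]
}}

```text
time_s: 17.95
tcp_pos: [0.4546, -0.0794, 0.0558]
orientation: [-1.249, 1.072, 1.134]
force: [-3.4, -0.3, 1.5]
gripper_width: 0.0004
```

Emit:
{"name": "carry_out", "arguments": {
  "steps": [
    {"translation": [0.3,-3,0],"roll": 0},
    {"translation": [0.3,-3,0],"roll": 0},
    {"translation": [0.3,-3,0],"roll": 0},
    {"translation": [0.3,-3,0],"roll": 0},
    {"translation": [0.3,-3,0],"roll": 0}
  ]
}}

```text
time_s: 18.45
tcp_pos: [0.4701, -0.0792, 0.0558]
orientation: [-1.248, 1.074, 1.136]
force: [-3.7, -0.4, 0.1]
gripper_width: 0.0005
```

```bash
python3 - <<'E'
from h import *
go([.53,-.079,.052],.9)
c=snap('side','s13')
cv2.imwrite('pics/c13.png',cv2.resize(c['frame'][120:240,220:370,::-1],None,fx=4,fy=4,interpolation=3))
E
```

```text
t 18.45 tcp [ 0.4701 -0.0792  0.0558] f [-3.65 -0.43  0.06] w 0.0005
jaw yaw off y deg 0.8 tilt [ 0.1352  0.0418 -0.9899]
tool mm [ 11.9 -58.8  -0.8]
roll needed -0.09615605859559706
```

View pics/c13.png

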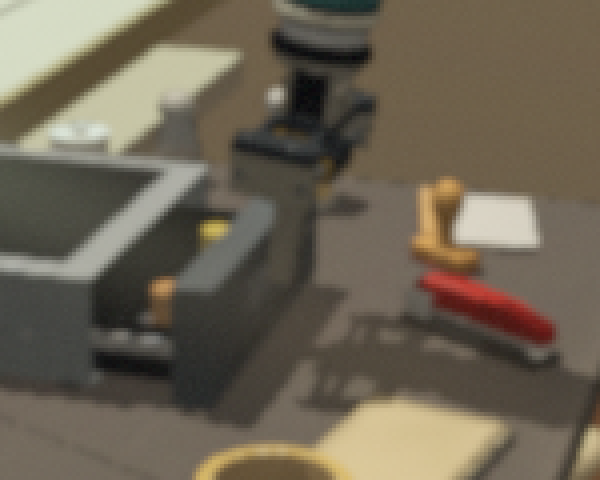

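Drawer moving in, roll (215,235) upright. Continue.

Emit:
{"name": "carry_out", "arguments": {
  "steps": [
    {"translation": [0.4,-3,0],"roll": 0},
    {"translation": [0.4,-3,0],"roll": 0},
    {"translation": [0.4,-3,0],"roll": 0},
    {"translation": [0.4,-3,0],"roll": 0},
    {"translation": [0.4,-3,0],"roll": 0}
  ]
}}

```text
time_s: 19.0
tcp_pos: [0.4864, -0.0789, 0.0558]
orientation: [-1.248, 1.074, 1.136]
force: [-3.4, -0.9, 0.3]
gripper_width: 0.0007
```

Emit:
{"name": "carry_out", "arguments": {
  "steps": [
    {"translation": [0.4,-3,0],"roll": 0},
    {"translation": [0.4,-3,0],"roll": 0},
    {"translation": [0.4,-3,0],"roll": 0},
    {"translation": [0.4,-3,0],"roll": 0},
    {"translation": [0.4,-3,0],"roll": 0}
  ]
}}

```text
time_s: 19.5
tcp_pos: [0.5026, -0.0787, 0.0558]
orientation: [-1.248, 1.074, 1.137]
force: [-3.5, -1.6, 1.0]
gripper_width: 0.0005
```

Emit:
{"name": "carry_out", "arguments": {
  "steps": [
    {"translation": [0.4,-3,0],"roll": 0},
    {"translation": [0.4,-3,0],"roll": 0},
    {"translation": [0.4,-3,0],"roll": 0},
    {"translation": [0.4,-3,0],"roll": 0},
    {"translation": [0.4,-2.5,0],"roll": 0}
  ]
}}

```text
time_s: 20.0
tcp_pos: [0.5184, -0.0785, 0.0558]
orientation: [-1.248, 1.075, 1.137]
force: [-4.3, 0.3, 2.2]
gripper_width: 0.0007
```

Emit:
{"name": "carry_out", "arguments": {
  "steps": [
    {"translation": [0.3,-2,0],"roll": 0},
    {"translation": [0.3,-2,0],"roll": 0},
    {"translation": [0.3,-2,0],"roll": 0},
    {"translation": [0.3,-2,0],"roll": 0},
    {"translation": [0.2,-2,0],"roll": 0}
  ]
}}

```text
time_s: 20.5
tcp_pos: [0.5293, -0.0783, 0.0558]
orientation: [-1.247, 1.075, 1.137]
force: [-4.8, -1.0, 1.3]
gripper_width: 0.0007
```

Emit:
{"name": "carry_out", "arguments": {
  "steps": [
    {"translation": [0.1,-1.5,0],"roll": 0},
    {"translation": [0.1,-1.5,0],"roll": 0},
    {"translation": [0.1,-1.5,0],"roll": 0}
  ]
}}

```text
time_s: 20.8
tcp_pos: [0.5339, -0.0783, 0.0558]
orientation: [-1.247, 1.075, 1.138]
force: [-4.2, -1.3, 0.1]
gripper_width: 0.0004
```

Emit:
{"name": "carry_out", "arguments": {
  "steps": [
    {"translation": [0.1,-1.2,0],"roll": 0},
    {"translation": [0.1,-1.2,0],"roll": 0},
    {"translation": [0.1,-1.2,0],"roll": 0}
  ]
}}

```text
time_s: 21.1
tcp_pos: [0.5376, -0.0782, 0.0559]
orientation: [-1.247, 1.076, 1.139]
force: [-5.1, -0.7, 1.3]
gripper_width: 0.0004
```

Emit:
{"name": "carry_out", "arguments": {
  "steps": [
    {"translation": [0.1,-1,0],"roll": 0},
    {"translation": [0.1,-1,0],"roll": 0},
    {"translation": [0.1,-1,0],"roll": 0},
    {"translation": [0.1,-1,0],"roll": 0}
  ]
}}

```text
time_s: 21.5
tcp_pos: [0.5417, -0.0781, 0.0559]
orientation: [-1.247, 1.076, 1.139]
force: [-4.2, -1.1, 0.7]
gripper_width: 0.0004
```

Emit:
{"name": "carry_out", "arguments": {
  "steps": [
    {"translation": [0.1,-1,0],"roll": 0}
  ]
}}

```text
time_s: 21.6
tcp_pos: [0.5427, -0.0781, 0.0558]
orientation: [-1.247, 1.076, 1.139]
force: [-4.3, -0.5, 0.9]
gripper_width: 0.0005
```

Emit:
{"name": "carry_out", "arguments": {
  "steps": [
    {"translation": [0.1,-1,0],"roll": 0}
  ]
}}

```text
time_s: 21.7
tcp_pos: [0.5438, -0.0781, 0.0559]
orientation: [-1.246, 1.076, 1.139]
force: [-4.9, -0.4, 0.5]
gripper_width: 0.0008
```

Emit:
{"name": "carry_out", "arguments": {
  "steps": [
    {"translation": [0.1,-1,0],"roll": 0}
  ]
}}

```text
time_s: 21.8
tcp_pos: [0.5447, -0.0781, 0.0559]
orientation: [-1.246, 1.076, 1.139]
force: [-4.6, -1.1, 0.4]
gripper_width: 0.0003
```

Emit:
{"name": "carry_out", "arguments": {
  "steps": [
    {"translation": [0.1,-1,0],"roll": 0}
  ]
}}

```text
time_s: 21.9
tcp_pos: [0.5458, -0.0781, 0.0559]
orientation: [-1.246, 1.076, 1.139]
force: [-5.3, -1.3, 0.2]
gripper_width: 0.0003
```

Emit:
{"name": "carry_out", "arguments": {
  "steps": [
    {"translation": [0.1,-1,0],"roll": 0}
  ]
}}

```text
time_s: 22.0
tcp_pos: [0.5467, -0.078, 0.0558]
orientation: [-1.246, 1.076, 1.14]
force: [-6.1, -1.2, 0.6]
gripper_width: 0.0002
```

Emit:
{"name": "carry_out", "arguments": {
  "steps": [
    {"translation": [0.1,-1,0],"roll": 0}
  ]
}}

```text
time_s: 22.1
tcp_pos: [0.5476, -0.0781, 0.0559]
orientation: [-1.246, 1.077, 1.14]
force: [-4.8, -0.8, -0.2]
gripper_width: 0.0006
```

Emit:
{"name": "carry_out", "arguments": {
  "steps": [
    {"translation": [0.1,-1,0],"roll": 0}
  ]
}}

```text
time_s: 22.2
tcp_pos: [0.5483, -0.078, 0.0558]
orientation: [-1.245, 1.077, 1.14]
force: [-6.5, -1.0, 1.8]
gripper_width: 0.0003
```

Emit:
{"name": "carry_out", "arguments": {
  "steps": [
    {"translation": [0.1,-1,0],"roll": 0}
  ]
}}

```text
time_s: 22.3
tcp_pos: [0.5486, -0.0781, 0.0557]
orientation: [-1.244, 1.078, 1.142]
force: [-8.1, -1.0, 4.5]
gripper_width: 0.0006
```

Emit:
{"name": "carry_out", "arguments": {
  "steps": [
    {"translation": [-2,20,0],"roll": 0},
    {"translation": [-15,35,0],"roll": 0},
    {"translation": [-40,25,0],"roll": 0},
    {"translation": [-40,5,0],"roll": 0},
    {"translation": [-30,0,0],"roll": 0}
  ]
}}

```text
time_s: 22.8
tcp_pos: [0.4526, -0.0833, 0.1731]
orientation: [-1.253, 1.069, 1.131]
force: [1.2, -0.1, -0.7]
gripper_width: 0.0006
```

Emit:
{"name": "carry_out", "arguments": {
  "steps": [
    {"translation": [-10,10,20],"roll": 0},
    {"translation": [0,0,30],"roll": 0},
    {"translation": [0,0,30],"roll": 0},
    {"translation": [0,0,30],"roll": 0},
    {"translation": [0,0,30],"roll": 0}
  ]
}}

```text
time_s: 23.3
tcp_pos: [0.4541, 0.0592, 0.2014]
orientation: [-1.261, 1.039, 1.096]
force: [0.1, 0.4, -0.0]
gripper_width: 0.0004
```

```bash
python3 - <<'E'
from h import *
go()
c=snap('side','s14');t=snap('top','t14')
cv2.imwrite('pics/c14.png',np.vstack([c['frame'],t['frame']])[:,:,::-1][:600] if 0 else np.hstack([cv2.resize(c['frame'][100:300,170:370],(400,400)),cv2.resize(t['frame'][90:290,200:400],(400,400))])[:,:,::-1])
E
```

```text
t 23.3 tcp [0.4541 0.0592 0.2014] f [ 0.05  0.36 -0.01] w 0.0004
jaw yaw off y deg 0.44 tilt [ 0.1834  0.0448 -0.982 ]
```

View pics/c14.png

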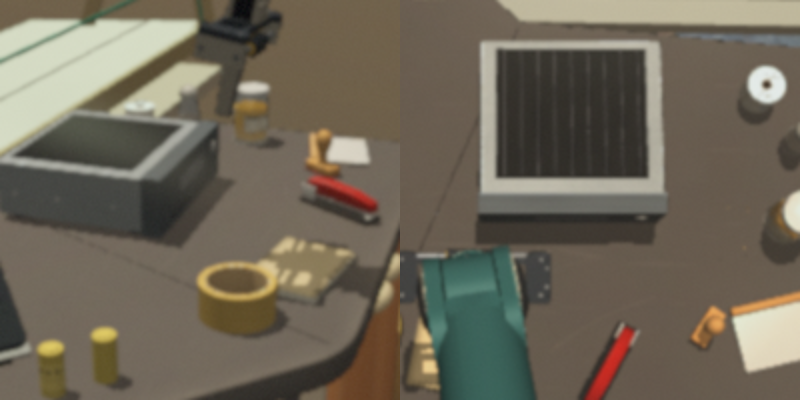

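Emit:
{"name": "carry_out", "arguments": {
  "steps": [
    {"translation": [0,0,0],"roll": 0},
    {"translation": [0,0,0],"roll": 0},
    {"translation": [0,0,0],"roll": 0},
    {"translation": [0,0,0],"roll": 0},
    {"translation": [0,0,0],"roll": 0}
  ]
}}

```text
time_s: 23.9
tcp_pos: [0.4577, 0.0607, 0.2035]
orientation: [-1.264, 1.029, 1.094]
force: [0.1, -0.4, -0.4]
gripper_width: 0.0002
```

```bash
python3 - <<'E'
from h import *
go()
t0=load('top0');t=snap('top','t15')
for c0 in(290,310,325):
  for n,c in(('before',t0),('now',t)):
    print(c0,n,cv2.cvtColor(c['frame'],cv2.COLOR_RGB2GRAY)[190:202,c0])
d=cv2.absdiff(t0['frame'],t['frame']).max(2)
for n,(a,b,e,f) in dict(jar=(180,215,380,420),stamp=(240,268,343,366),tape=(233,273,163,203)).items(): print(n,(d[a:b,e:f]>25).sum())
E
```

```text
t 23.9 tcp [0.4577 0.0607 0.2035] f [ 0.07 -0.43 -0.36] w 0.0002
jaw yaw off y deg 0.67 tilt [ 0.1908  0.0481 -0.9805]
290 before [105 106 105 105 106 106  83  52  42  45  42  50]
290 now [107 108 108 108 109 109  85  51  44  47  43  50]
310 before [106 106 105 105 105 104  81  51  38  37  38  49]
310 now [108 108 108 106 107 106  84  51  38  40  44  52]
325 before [106 107 106 105 106 104  83  51  41  39  41  52]
325 now [108 108 108 107 107 105  83  49  39  39  42  51]
jar 0
stamp 0
tape 19
```

```bash
python3 -c "
from h import *
print(r.sign_off())"
```

```text
the job is handed in; nothing more can be done
None
```

The drawer is latched shut with the roll of coins standing in the well that was empty, and the job is handed in at about 24 s of the 72 s allowed. No verdict is reported.

**What I did**
- **Opening:** I pressed the drawer front slowly. The stop came about 15 mm beyond shut, at 8.4 N, and the drawer sprang fully open.
- **Roll:** I gripped the roll farthest to the right (x 0.502, y 0.315 m) and lowered it into the empty well. The floor was felt at the expected height, and I let go.
- **Shutting:** I pushed the drawer back until the stop was felt about 11 mm beyond shut. The largest reading on the drawer was about 8 N along the push, or about 9 N with sideways friction.

**Last checks**
- **Drawer:** Its front edge is at the same pixel row as at the start, and it has stayed there with nothing touching it.
- **Roll:** It was centred in its well when seen from above before shutting, and upright part-way in. It is hidden under the housing now, so I could not check it after latching.
- **Bystanders:** The honey jar and the rubber stamp show no change in the top picture. The tape patch differs in 19 pixels. I took that to be the arm's shadow, since the tool never came near the tape, and did not check further.
- **Tool tilt:** The tool's tilt drifted by up to about 0.19 rad over the run, and I could not correct it with the moves available. It was about 0.13 rad when I placed the roll, but about the jaw axis, so it did not tip the roll.

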